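Index the specimen carriage to the magnifier

ROBOT

A 6-joint arm with a two-finger parallel gripper is mounted at the origin on the work surface. World frame = base frame: x ahead of the robot, y to its left, z up, the work surface at z = 0. Lengths are in m, angles in rad, forces in N, time in s.
With the tool pointing down it reaches from about 0.3 to 0.75 m from the base axis. Payload 8.5 kg.
Tool frame: the origin (TCP) lies midway between the tips of the shut fingers; the grasp point (between the pads) lies 19 mm behind it; z points along the fingers, y is the line along which they close (so a half turn about z gives the same grasp; the last joint's range is limited). The gripper opens to 88 mm and grips with 3 to 60 N. Pads are 18 mm wide; open, the fingers measure 123 mm over their backs; the gripper's body (75 mm by 187 mm) begins 45 mm behind the grasp point.
Start: joints at [-1.534, 0.381, 1.297, -0, 1.464, -0.215], TCP at [0.137, -0.533, 0.239] pointing down, gripper open.
Joint ranges: [-3.11, 3.11], [-0.89, 2.33], [0.22, 2.48], [-1.42, 4.56], [0.17, 2.85], [-2.88, 2.88]. Speed limits (rad/s): [2.39, 2.39, 3.14, 3.14, 3.14, 3.14].

INTERFACE

Orientations are given as a unit quaternion [x, y, z, w].
In Python, from plant import bot gives the robot as it stands. The module is installed in compiled form; this text tells all that it offers.
- The arm moves only by the tool step_arm, never from a script. Its argument "deltas" is a list of rows, each a list of 7 numbers: the finger opening in mm, from 0 to 88.1, then the shift along the tool's x, y, z in mm, then the turn, a rotation vector about the tool's x, y, z in degrees. In form: [[grip, x, y, z, wx, wy, wz], ...]. A call has 1 to 8 rows; each row shifts and turns the commanded pose from where the row before left it, along the tool's axes as they then stand; what a row does not reach is not made up. A row lasts 1/8 s, in which the tool goes at most 62.5 mm and 10.7 degrees, less where a joint would pass 70% of its speed; a pose out of reach is approached as far as the arm can. A call is refused whole if a number of a shift passes 62.5 or a number of a turn 10.7, either way. A call with a gripper value outside its range is refused whole. The fingers move at their own pace and stop on an object; "newtons" is the grip in N (left out, the last holds). Time passes only in rows, so rows that do not move let the fingers close. It gives the time, the measured TCP pose, the force, the opening and the grip force at its end, in the units of the state.
- bot.get_state(): the state, without advancing time (a new reading comes with each control period).
- bot.grab_frame(name): name is "scene" or "top" or "wrist"; returns a dict with "image" (400x640x3 uint8, red, green, blue), "range_z" (400x640 float32, m along the optical axis (not along the pixel's ray), 0 where there is no reading), "fovy" (degrees; the focal length in pixels is half the picture's height over the tangent of half this angle, whatever the lens; pixels are square), "cx", "cy" (the principal point, pixels), "k1" (the pictures are not rectified: a ray, as slopes to the right and down, at radius r is drawn at 1 + k1 r^2 times it, then the intrinsics apply), "cam_to_world" (4x4, takes a point from camera to world coordinates). Camera axes: x right, y up, looking along -z (the intrinsics and any distortion apply to the point x, -y, -z); pixel columns grow to the right and rows downward; lengths in m; the calibration is good to about 2 mm. A picture is of the moment at which its call begins.
- bot.hand_in(): hands the job in; it is judged then, once.
The state is a dict: "time": time; "joints": joint angles; "qd": joint speeds; "tau": joint torques, N m; "ee_pos": TCP position; "orientation": TCP orientation; "contact_force": force on the tool from outside, world axes, zero at the start; "wrist_torque": the same for the moment, N m; "gripper_width": finger opening in m; "grip_force": force on a finger pad.
Only numpy, scipy, OpenCV 4.12 (cv2) and the standard library are available. Lean on these libraries where they do the work, as an engineer would, in place of code of your own. Each camera call takes 0.05 s, during which the arm holds its last target. There are 200 camera calls.

TASK

The specimen carriage is locked in the middle of its slide. Pull its red T-handle straight up and twist it about a quarter turn so that the plunger stays out, slide the carriage along to the end where the magnifier stands so that the dish is under the lens, then twist the handle back and let the plunger drop fully home so that the carriage is locked there. Let go of the handle, and do not knock the amber specimen jar.

Things in the scene. Friction and masses are not known exactly. Their poses are not given: they have to be found in the camera images.
- rail: fixed cream slide base, 170x350x12 mm. Origin on the bench, mid-slide; y: sliding direction, x: from the handle's side to the dish's side. Index holes at y -80, 0, 80, x -50 mm, with lead-ins: the pin drops in from within 8 mm. The aluminium carriage (180x80, top 40 mm up) starts locked at y 0, stops at y +-83 mm, friction 1 N. Collar under the handle tops out 62 mm up.
- red_handle (a point): centre of the red T-bar: 52 mm (x) by 16 (y, grip this) by 22 high, 93 mm over the bench when home, at rail x -50 mm. Home, it lies along rail x to 6 deg and cannot turn past 14 deg. A 6-10 N spring pulls it down. Lift it 21-27 mm (limit 30) and it turns 100 deg either way. Turned 40+ deg and let down it stays 18 mm out. Back within 10 deg of rail x it drops home over a hole, else stops 13 mm out.
- lens (a point): centre of the round magnifier lens, 84 mm over its cream rim, 12 thick, 95 mm above the bench, on a cream stand fixed behind the left or right end hole (a black lamp stands at the other end). Axes parallel to the rail's, rail x +60 mm. The dish is under the lens, and the plunger over the end hole, when the red handle has the same rail y as the lens.
- jar: amber glass specimen jar with a white lid, 54 mm wide, 85 mm high, standing loose near one end of the slide: a bystander. Origin: centre of its underside, z up.
There are look-alikes about, which are no part of the job. There is more than one size of the part that bears lens; the job needs the smaller.

How it is judged:
On the way, in this order (a step that is already met when the one before it is completed fails the run):
1. the red handle is pulled out and twisted (at least 16 mm above home, turned at least 35 degrees), with the carriage still at the middle (within 20 mm) (z of red_handle in the frame of rail above 0.109 m and angle between the x axis of red_handle and the x axis of rail, either way round above 0.61 rad and y of red_handle in the frame of rail between -0.02 and 0.02 m), for 0.2 s.
2. the carriage is at the magnifier (handle within 15 mm of the lens along the slide) with the handle still out and twisted (z of red_handle in the frame of rail above 0.109 m and angle between the x axis of red_handle and the x axis of rail, either way round above 0.61 rad and y of red_handle in the frame of lens between -0.015 and 0.015 m), for 0.1 s.
At the end, for the whole second after the job is handed in: the carriage is locked at the magnifier: the handle is level with the lens along the slide (within 10 mm), down to within 5 mm of its home height and straight across the slide (within 20 degrees); the jar stands within 30 mm of where it was (z of red_handle in the frame of rail below 0.098 m and angle between the x axis of red_handle and the x axis of rail, either way round below 0.35 rad and y of red_handle in the frame of lens between -0.01 and 0.01 m and distance of jar from where it was at the start of the episode below 0.03 m and angle between jar's own z axis and vertical below 0.3 rad); the robot touches nothing.
It fails at once if the jar is knocked (shifted by more than 30 mm or tipped) (distance of jar from where it was at the start of the episode above 0.03 m or angle between jar's own z axis and vertical above 0.3 rad).
It also fails if it takes over 42 s, if anything falls off the work surface, if the arm or the gripper's body presses on something with over 40 N, if the wrist force passes 120 N, or if a joint passes its speed limit or range.

## Working session

There is one attempt and no reset: what is moved stays moved. The work goes in short steps, Python scripts to look and compute and a tool call to move; the robot and the scene stay as the last step left them, time stands still between calls to the robot, and variables do not carry over. Pictures are saved under pics/ and viewed, at most 10 in all, crops included, and the job is handed in when it is done.

Besides the shell and the picture viewer there is one more tool, called after "Request:" as name(argument=value, ...), one argument or row to a line, values as JSON. step_arm: Moves the arm, as the interface text tells. Its arguments: {"type":"object","properties":{"deltas":{"type":"array","items":{"type":"array","items":{"type":"number"}}},"newtons":{"type":"number"}},"required":["deltas"]}

```bash
mkdir -p pics
cat > h.py <<'E'
import numpy as np, cv2
from plant import bot
def grab(n,tag):
    f=bot.grab_frame(n); cv2.imwrite(f'pics/{tag}.png',f['image'][:,:,::-1]); np.savez(f'{tag}.npz',**f); return f
def world(f):
    H,W=f['range_z'].shape; F=H/2/np.tan(np.radians(float(f['fovy']))/2)
    v,u=np.mgrid[0:H,0:W].astype(float)
    xd=(u-f['cx'])/F; yd=(v-f['cy'])/F; x,y=xd.copy(),yd.copy()
    for _ in range(20):
        s=1+f['k1']*(x*x+y*y); x,y=xd/s,yd/s
    z=f['range_z']; P=np.stack([x*z,-y*z,-z,np.ones_like(z)],-1)
    return (P@np.asarray(f['cam_to_world']).T)[...,:3]
E
python3 - <<'E'
from h import *
a=grab('top','top1');b=grab('scene','scene1')
print(a['cam_to_world'].round(3),b['cam_to_world'].round(3),bot.get_state())
E
```

```text
[[ 0.015  0.995 -0.101  0.513]
 [-1.     0.016  0.01   0.045]
 [ 0.012  0.101  0.995  1.257]
 [ 0.     0.     0.     1.   ]] [[ 0.835 -0.312  0.453  1.118]
 [ 0.55   0.502 -0.667 -0.677]
 [-0.02   0.806  0.591  0.729]
 [ 0.     0.     0.     1.   ]] {'time': 0.1, 'joints': array([-1.53427225e+00,  3.81103772e-01,  1.29809448e+00,  1.16837984e-05,
        1.46360001e+00, -2.15295191e-01]), 'qd': array([ 0.00044267, -0.00060738, -0.00337111, -0.00136666, -0.00060393,
       -0.00044032]), 'tau': array([ 2.30021622e-03, -4.38651717e+01, -2.24912238e+01,  7.13495188e-02,
        3.42195213e-02, -6.94068444e-05]), 'ee_pos': array([ 0.13703608, -0.53241875,  0.23824338]), 'orientation': array([ 9.92083747e-01,  1.25576570e-01,  5.95950146e-05, -5.99878586e-04]), 'contact_force': array([-0.44040057,  0.40585421, -0.35110904]), 'wrist_torque': array([-0.06032059, -0.02050628, -0.00443102]), 'grip_force': 0.0, 'gripper_width': 0.08838545204995597}
```

View pics/top1.png

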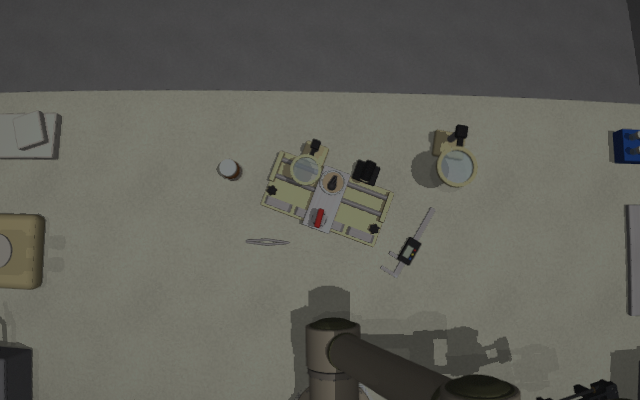

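View pics/scene1.png

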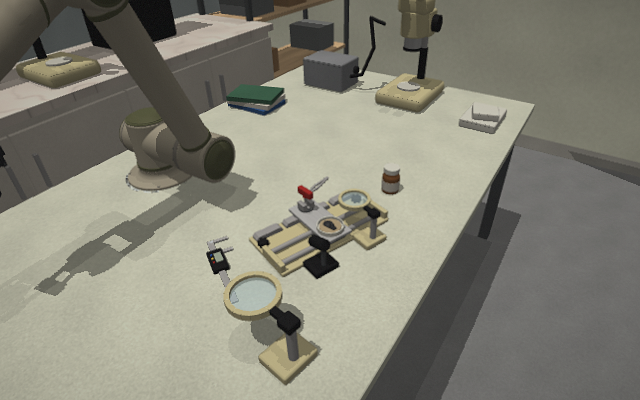

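The top view shows the red handle at about (318,217) and the small magnifier at (306,169), on the left (+y) end of the slide. The jar is at (229,168), the lamp at (367,172), and the large look-alike lens at (455,168) stands away from the slide. Next I'll measure these.

```bash
cat > m.py <<'E'
from h import *
def red(f,W,zmin=.07):
    im=f['image'].astype(int); m=(im[...,0]>90)&(im[...,1]<.45*im[...,0])&(im[...,2]<.45*im[...,0])&(W[...,2]>zmin)&(W[...,2]<.2)
    return m
def rep(f,W):
    m=red(f,W); p=W[m]; top=p[p[:,2]>np.percentile(p[:,2],90)-.012]
    r=cv2.minAreaRect(top[:,:2].astype(np.float32)*1000)
    print('red n',len(p),'ztop',np.percentile(p[:,2],[50,90]).round(4),'rect',np.round(r[0],1),np.round(r[1],1),r[2])
    q=top[:,:2]-top[:,:2].mean(0); ax=np.linalg.svd(q,full_matrices=False)[2][0]
    print('mean',top[:,:2].mean(0).round(4),'pca deg',np.degrees(np.arctan2(ax[1],ax[0])))
E
python3 - <<'E'
from m import *
for n in ('top1','scene1'):
    f=np.load(n+'.npz'); W=world(f); print(n); rep(f,W)
f=np.load('top1.npz');W=world(f)
# rail/carriage: mask by height
for lo,hi,nm,box in ((.006,.02,'rail',(130,250,255,400)),(.033,.045,'carriage',(160,240,290,350)),(.085,.105,'lens',(145,190,280,328)),(.075,.1,'jar',(150,190,205,250))):
    a,b,c,d=box; P=W[a:b,c:d].reshape(-1,3); P=P[(P[:,2]>lo)&(P[:,2]<hi)]
    r=cv2.minAreaRect(P[:,:2].astype(np.float32)*1000)
    print(nm,len(P),np.round(r[0],1),np.round(r[1],1),round(r[2],1),P.mean(0).round(4))
for u,v in((306,169),(318,217),(332,182),(229,163)):print(u,v,W[v,u].round(4))
E
```

```text
top1
red n 82 ztop [0.1034 0.1062] rect [566.1  50. ] [11.7 47.2] 76.8836669921875
mean [0.5657 0.0502] pca deg 167.5138900912528
scene1
red n 63 ztop [0.1037 0.1055] rect [565.5  45. ] [12.5 45.6] 76.40370178222656
mean [0.5664 0.0439] pca deg -13.16082875353709
rail 3629 [654.7  28.2] [350.  421.8] 1.0 [0.6285 0.019  0.0126]
carriage 1127 [625.   36.4] [ 97.9 182.2] 68.1 [0.6132 0.034  0.0403]
lens 823 [708.4  90. ] [108.3  81.5] 2.5 [0.7008 0.0876 0.0983]
jar 248 [701.7 303.7] [45.2 48.4] 0.1 [0.7016 0.3026 0.0853]
306 169 [0.6981 0.0872 0.0927]
318 217 [0.5674 0.0523 0.1062]
332 182 [0.669  0.0149 0.0508]
229 163 [0.7127 0.2996 0.0861]
```

Request:
step_arm(
  deltas=[
    [60,25,-20,0,0,0,0],
    [60,45,-37,0,0,0,0],
    [60,45,-37,0,0,0,0],
    [60,45,-37,0,0,0,0],
    [60,45,-37,0,0,0,0],
    [60,45,-37,0,0,0,0],
    [60,45,-37,0,0,0,0],
    [60,45,-37,0,0,0,0],
  ],
)

```text
time: 1.1
ee_pos: [0.3976, -0.176, 0.2387]
orientation: [0.992, 0.125, -0.0, -0.0]
contact_force: [0.6, -0.9, 0.4]
gripper_width: 0.0603
grip_force: 0.0
```

Request:
step_arm(
  deltas=[
    [60,45,-37,0,0,0,0],
    [60,45,-37,0,0,0,0],
    [60,45,-37,0,0,0,0],
    [60,45,-37,0,0,0,0],
    [60,0,0,0,0,0,9],
    [60,0,0,0,0,0,9],
    [60,0,0,0,0,0,9],
    [60,0,0,0,0,0,9],
  ],
)

```text
time: 2.1
ee_pos: [0.5341, 0.0105, 0.2384]
orientation: [0.982, -0.19, -0.0, 0.0]
contact_force: [-0.2, -0.2, -0.8]
gripper_width: 0.0602
grip_force: 0.0
```

Run:
```python
from m import *
f=grab('wrist','w1');W=world(f);rep(f,W)
s=bot.get_state();print({k:s[k] for k in('time','joints','ee_pos','orientation')})
```

```text
red n 659 ztop [0.1042 0.1052] rect [564.1  48.6] [13.9 48.9] 75.37537384033203
mean [0.5662 0.0479] pca deg 163.64767744403076
{'time': 2.15, 'joints': array([-2.02142752e-01,  3.53469439e-01,  1.34107813e+00, -4.22764928e-05,
        1.44787499e+00,  1.75643254e+00]), 'ee_pos': array([0.53409325, 0.01047344, 0.23840764]), 'orientation': array([ 9.81262662e-01, -1.92674375e-01, -4.15112581e-04,  1.75522743e-05])}
```

View pics/w1.png

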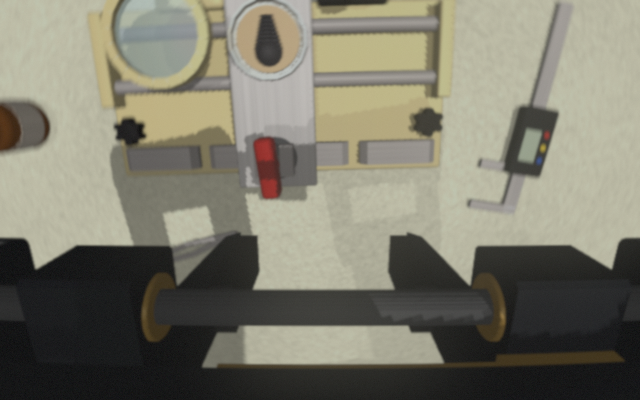

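The wrist view shows the handle at (265,168), about 6° off the carriage's axis, which is normal play. The lens rim is at (157,38). I'll refine the rail angle and the lens position from this image.

Run:
```python
from m import *
f=np.load('w1.npz');W=world(f)
a=W[131,130];b=W[122,427];print(a,b,np.degrees(np.arctan2(*(a-b)[[1,0]])))
P=W[:210,200:330].reshape(-1,3);P=P[(abs(P[:,2]-.04)<.004)]
r=cv2.minAreaRect(P[:,:2].astype(np.float32)*1000);print('car',r)
# carriage right edge
e=[]
for v in list(range(20,180,4)):
    row=W[v,270:340]; k=np.where(abs(row[:,2]-.04)<.004)[0]
    if len(k): e.append(row[k[-1],:2])
e=np.array(e,np.float32);l=cv2.fitLine(e,cv2.DIST_HUBER,0,.01,.01).ravel();print('edge',np.degrees(np.arctan2(l[1],l[0])))
P=W[:100,90:222].reshape(-1,3);P=P[(P[:,2]>.085)&(P[:,2]<.108)];print(len(P),cv2.minEnclosingCircle(P[:,:2].astype(np.float32)*1000))
t=np.load('top1.npz');W=world(t);P=W[150:192,285:326].reshape(-1,3);P=P[(P[:,2]>.085)&(P[:,2]<.108)]
print('top',cv2.minEnclosingCircle(P[:,:2].astype(np.float32)*1000))
```

```text
[0.64500393 0.18203706 0.02673614] [ 0.53847228 -0.1059876   0.02672829] 69.70208314045196
car ((618.3193359375, 29.962020874023438), (80.78893280029297, 177.2512969970703), 70.23635864257812)
edge -19.69326
8575 ((693.7349243164062, 87.65599060058594), 43.18303298950195)
top ((704.6688232421875, 85.65413665771484), 51.24302673339844)
```

Request:
step_arm(
  deltas=[
    [60,14,-46,0,0,0,0],
    [60,0,0,0,0,0,-5],
    [60,0,0,40,0,0,0],
    [60,0,0,50,0,0,0],
    [60,0,0,30,0,0,0],
    [60,0,0,0,0,0,0],
  ],
)

```text
time: 2.9
ee_pos: [0.5631, 0.0482, 0.1169]
orientation: [0.99, -0.143, -0.002, 0.0]
contact_force: [-0.6, -0.1, 0.6]
gripper_width: 0.0601
grip_force: 0.0
```

Run:
```python
from m import *
f=grab('wrist','w2');W=world(f);rep(f,W)
s=bot.get_state();print({k:s[k] for k in('time','joints','ee_pos','orientation')})
```

```text
red n 1755 ztop [0.1043 0.1051] rect [567.6  49.2] [13.4 41.2] 73.71588897705078
mean [0.5679 0.0492] pca deg 165.44718519591942
{'time': 2.95, 'joints': array([-1.24054849e-01,  5.21488272e-01,  1.43363816e+00, -1.05156485e-06,
        1.18764107e+00,  1.73455922e+00]), 'ee_pos': array([0.564147  , 0.04806332, 0.11871971]), 'orientation': array([ 9.89662834e-01, -1.43412446e-01, -5.87298305e-04,  1.21494038e-05])}
```

View pics/w2.png

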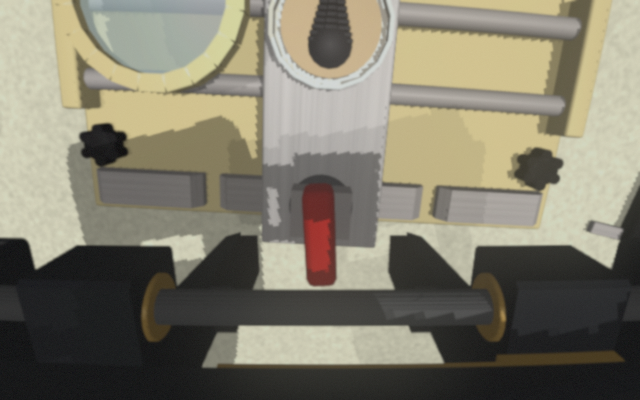

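The handle at (318,232) is centred between the fingers. Next I go down and grip.

Request:
step_arm(
  deltas=[
    [60,1,0,22,0,0,0],
    [60,0,0,21,0,0,0],
    [60,0,0,0,0,0,0],
    [10,0,0,0,0,0,0],
    [10,0,0,0,0,0,0],
    [10,0,0,0,0,0,0],
    [10,0,0,0,0,0,0],
    [10,0,0,0,0,0,0],
  ],
  newtons=40,
)

```text
time: 3.95
ee_pos: [0.5653, 0.0481, 0.076]
orientation: [0.99, -0.144, 0.0, -0.0]
contact_force: [-0.2, 1.8, 1.4]
gripper_width: 0.0157
grip_force: 40.0
```

Request:
step_arm(
  deltas=[
    [10,0,0,-8,0,0,0],
    [10,0,0,-8,0,0,0],
    [10,0,0,-8,0,0,0],
    [10,0,0,0,0,0,0],
    [10,0,0,0,0,0,0],
  ],
)

```text
time: 4.58
ee_pos: [0.565, 0.0478, 0.0995]
orientation: [0.99, -0.144, -0.0, 0.0]
contact_force: [2.8, -0.4, -11.0]
gripper_width: 0.0154
grip_force: 40.0
```

Request:
step_arm(
  deltas=[
    [10,0,0,0,0,0,-9],
    [10,0,0,0,0,0,-9],
    [10,0,0,0,0,0,-9],
    [10,0,0,0,0,0,-9],
    [10,0,0,0,0,0,-9],
    [10,0,0,0,0,0,-9],
    [10,0,0,0,0,0,-9],
    [10,0,0,0,0,0,0],
  ],
)

```text
time: 5.58
ee_pos: [0.5641, 0.0482, 0.0991]
orientation: [0.919, 0.394, -0.001, -0.001]
contact_force: [-2.1, 0.6, -10.7]
gripper_width: 0.0155
grip_force: 40.0
```

Run:
```python
from m import *
f=grab('wrist','w3');W=world(f);rep(f,W)
s=bot.get_state();print({k:s[k] for k in('time','joints','ee_pos','orientation','contact_force','wrist_torque')})
```

```text
red n 2889 ztop [0.1271 0.128 ] rect [562.3  46.8] [50.3 14.7] 47.10844802856445
mean [0.5671 0.0518] pca deg -133.22826642523515
{'time': 5.625, 'joints': array([-1.24049671e-01,  5.45628423e-01,  1.45553705e+00,  2.59031292e-04,
        1.14327379e+00,  6.39405038e-01]), 'ee_pos': array([0.56414777, 0.04812576, 0.09917723]), 'orientation': array([ 9.19645531e-01,  3.92746811e-01, -1.17036330e-03, -8.18485469e-04]), 'contact_force': array([ -2.562494  ,   1.91101784, -11.44710277]), 'wrist_torque': array([ 0.25416524,  0.35929041, -0.06823508])}
```

View pics/w3.png

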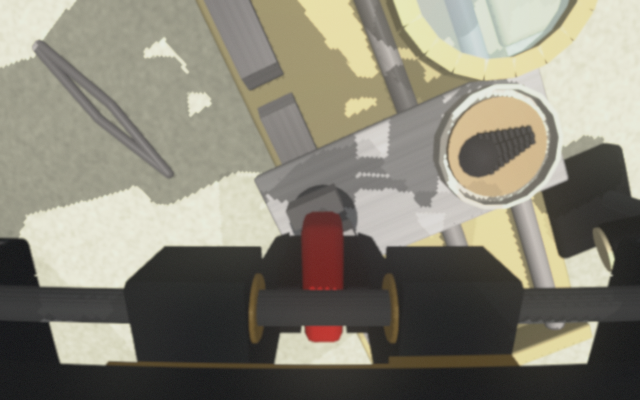

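Request:
step_arm(
  deltas=[
    [10,4,-2,0,0,0,0],
    [10,9,-4,0,0,0,0],
    [10,9,-4,0,0,0,0],
    [10,9,-4,0,0,0,0],
    [10,0,0,0,0,0,0],
  ],
)

```text
time: 6.25
ee_pos: [0.5762, 0.0814, 0.0995]
orientation: [0.919, 0.394, -0.0, -0.001]
contact_force: [-4.3, 1.9, -11.2]
gripper_width: 0.015
grip_force: 40.0
```

Run:
```python
from m import *
f=np.load('top1.npz');W=world(f);print('stand max z',W[135:190,285:330,2].max())
f=grab('wrist','w4');W=world(f);rep(f,W)
```

```text
stand max z 1.25705259111233
red n 2895 ztop [0.1275 0.1284] rect [574.2  80. ] [49.9 14.8] 47.125911712646484
mean [0.5791 0.085 ] pca deg -132.95951729827345
```

Request:
step_arm(
  deltas=[
    [10,9,-4,0,0,0,0],
    [10,9,-4,0,0,0,0],
    [10,9,-4,0,0,0,0],
    [10,9,-4,0,0,0,0],
    [10,5,-2,0,0,0,0],
    [10,0,0,0,0,0,0],
    [10,0,0,0,0,0,0],
    [10,0,0,0,0,0,0],
  ],
)

```text
time: 7.3
ee_pos: [0.5911, 0.1228, 0.0995]
orientation: [0.919, 0.394, -0.0, -0.001]
contact_force: [-4.6, 3.7, -11.1]
gripper_width: 0.0157
grip_force: 40.0
```

Run:
```python
from m import *
f=grab('wrist','w5');W=world(f);rep(f,W)
P=W[:150].reshape(-1,3);P=P[(P[:,2]>.085)&(P[:,2]<.108)&(P[:,0]>.6)];print(len(P),cv2.minEnclosingCircle(P[:,:2].astype(np.float32)*1000))
```

```text
red n 2906 ztop [0.1275 0.1283] rect [589.2 121.6] [49.8 15. ] 47.110809326171875
mean [0.594  0.1264] pca deg -133.141769011065
15204 ((702.9793701171875, 97.45403289794922), 44.60795593261719)
```

View pics/w5.png

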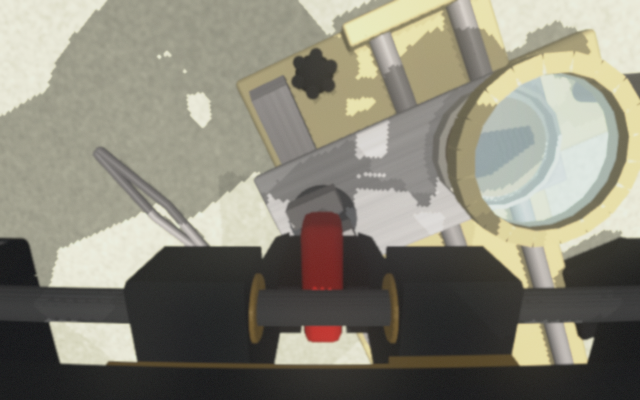

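Request:
step_arm(
  deltas=[
    [10,0,0,0,0,0,9.4],
    [10,0,0,0,0,0,9.4],
    [10,0,0,0,0,0,9.4],
    [10,0,0,0,0,0,9.4],
    [10,0,0,0,0,0,9.4],
    [10,0,0,0,0,0,9.4],
    [10,0,0,0,0,0,9.4],
    [10,0,0,0,0,0,0],
  ],
)

```text
time: 8.35
ee_pos: [0.592, 0.1221, 0.0998]
orientation: [0.986, -0.168, 0.0, -0.0]
contact_force: [-1.0, -0.4, -10.7]
gripper_width: 0.0154
grip_force: 40.0
```

Request:
step_arm(
  deltas=[
    [10,0,0,6,0,0,0],
    [10,0,0,6,0,0,0],
    [10,0,0,6,0,0,0],
    [10,0,0,5,0,0,0],
    [10,0,0,0,0,0,0],
    [10,0,0,0,0,0,0],
  ],
)

```text
time: 9.1
ee_pos: [0.5921, 0.1228, 0.0764]
orientation: [0.986, -0.168, 0.001, -0.001]
contact_force: [2.8, 5.3, -11.0]
gripper_width: 0.0156
grip_force: 40.0
```

Run:
```python
from m import *
f=grab('wrist','w6');W=world(f);rep(f,W)
```

```text
red n 2841 ztop [0.1045 0.1053] rect [590.6 123.3] [14.4 49.9] 71.38706970214844
mean [0.5979 0.1207] pca deg 161.4392335730514
```

Request:
step_arm(
  deltas=[
    [50,0,0,0,0,0,0],
    [50,0,0,0,0,0,0],
    [50,0,0,0,0,0,0],
    [50,0,0,0,0,0,0],
    [50,0,0,-30,0,0,0],
    [50,0,0,-50,0,0,0],
    [50,0,0,-50,0,0,0],
    [50,0,0,0,0,0,0],
  ],
)

```text
time: 10.15
ee_pos: [0.5929, 0.1221, 0.2109]
orientation: [0.986, -0.168, 0.004, -0.001]
contact_force: [-0.3, -0.1, -0.4]
gripper_width: 0.0497
grip_force: 0.0
```

Run:
```python
from m import *
f=grab('wrist','w7');W=world(f);rep(f,W)
P=W[:200].reshape(-1,3);P=P[(P[:,2]>.085)&(P[:,2]<.108)&(P[:,0]>.63)];print(len(P),cv2.minEnclosingCircle(P[:,:2].astype(np.float32)*1000))
```

```text
Traceback (most recent call last):
  File "m.py", line 6, in rep
    m=red(f,W); p=W[m]; top=p[p[:,2]>np.percentile(p[:,2],90)-.012]
                                     ~~~~~~~~~~~~~^^^^^^^^^^^
IndexError: index -1 is out of bounds for axis 0 with size 0
```

View pics/w7.png

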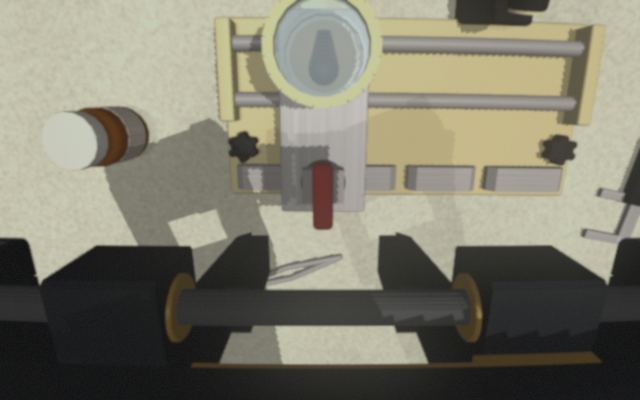

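The carriage is under the lens, with the handle straight at (322,196) and the jar at (75,140) still standing. The red mask failed because the handle is in shadow, so I'll check its height from range and hand in if it is home.

Run:
```python
from m import *
f=np.load('w7.npz');W=world(f)
p=W[170:225,316:329].reshape(-1,3);z=np.median(p[:,2]);print(z,W[196,322])
P=W[:110,250:390].reshape(-1,3);P=P[(P[:,2]>.085)&(P[:,2]<.108)]
c=np.array(cv2.minEnclosingCircle(P[:,:2].astype(np.float32)*1000)[0])/1000
d=W[196,322,:2]-c;print('lens',c,'dy',d@[.342,.94],'jar lid',W[140,68])
if z<.108: print(bot.hand_in())
```

```text
0.1043933060416582 [0.59196744 0.123128   0.10443209]
lens [0.69328552 0.08801895] dy -0.0016482749780133833 jar lid [0.69910765 0.30257423 0.08588949]
the job is handed in; nothing more can be done
None
```

I handed the job in; no verdict came back, but the last camera check showed the carriage locked under the small magnifier. The handle was down at home height, straight and about 2 mm from the lens along the slide. The gripper was clear, and the jar was still standing within a few millimetres of where it was.

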